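# Raise the weighing cabinet's window to the green mark

## Task

Push the leaning, counterweighted front window of the clear weighing cabinet up from beneath its orange lip with your fingertips, smoothly and gently, until the red pointer on the lip stands beside the green band on the frame; leave it there and take the hand away. Do not pinch or grip the lip, do not fling the window up, and leave all the glassware and jars as they stand.

Things in the scene. Friction and masses are not known exactly. Their poses are not given: they have to be found in the camera images.
- hood: Clear weighing cabinet fixed on the bench, 400 mm wide, 300 deep, 400 tall, a balance inside. Origin: middle of its front foot at bench height; x to its rear, y to its left, z up. The front leans back 30 degrees: two dark 30 mm rails, centred at y = 186 and -186 mm, rise from the front foot along (0.5, 0, 0.866). A grey sill panel closes the front below the window.
- sash (a joint): Clear sliding window, 330 mm wide, 170 long, in the leaning front. Value: travel in m up along the leaning direction from its bottom stop (0) to its top stop (0.165). Counterweighted: it stays wherever it is left; 1 to 4 N along the slide moves it either way.
- lip: Orange ledge along the window's foot, 280 mm long (y), 46 deep (x), 16 thick in all (lower 12 mm are this body). Origin: centre of its underside, 120 mm above the bench at sash = 0. z axis: sliding direction; -x points out of the window to the robot, 30 degrees upwards. Outer edge at x = -23 mm, glass at x = +23. Below it all is free in front of the leaning sill.
- lip_top: Upper 4 mm of the orange lip, 280 x 36 mm, set back 10 mm from the outer edge. Origin: centre of its underside, 5 mm nearer the glass than the lip's origin and 12 mm above the lip's underside along the slide; same axes as the lip. Fingers touching it and the lip's underside at once count as pinching.
- pointer (a point): Tip of the small red pointer at the lip's left end (+y), 6 mm high; moves with the window. Same axes as the lip.
- band (a point): Centre of the front of the green band, 30 mm wide and 20 mm long along the slide, clipped on the left rail. Its z axis is the sliding direction. The pointer is beside the band's middle when the pointer's position in this frame has z = 0; at the start it is lower (z negative).
- mark (a joint): Where the green band is clipped, m along the slide: the pointer is level with the band's middle when joint sash = 0.08 + this value. It is clamped fast; do not move it.
- vial: Small amber capped vial, 24 mm across, 50 mm tall, standing in front of the cabinet's right part. Origin: centre of its foot. Leave alone.
- dish: Low round metal tin, 60 mm across, 25 mm tall, standing in front of the cabinet's left part. Origin: centre of its foot. Leave alone.
- beaker: Small glass beaker, 60 mm across, 75 mm tall, on the balance pan inside the cabinet. Origin: centre of its foot. Leave alone.
- flask: Green glass conical flask, 84 mm across the foot, 125 mm tall, on the bench left of the robot's work area. Origin: centre of its foot. Leave alone.
- jar: Amber jar with orange label and steel lid, 80 mm across, 120 mm tall, on the bench beside the cabinet. Origin: centre of its foot. Leave alone.
- cylinder: Tall glass measuring cylinder, 200 mm tall, 32 mm across on a 72 mm foot, on the bench beside the cabinet. Origin: centre of its foot. Leave alone.
- spirit: Clear bottle with blue label, 70 mm across, 230 mm tall, on the bench beside the cabinet. Origin: centre of its foot. Leave alone.

How it is judged:
By the outcome, as a careful person would: the job done as asked, in the order asked, and still so for the second after the job is handed in, with the robot touching nothing.
It also fails if it takes over 35 s, if anything falls off the work surface, if the arm or the gripper's body presses on something with over 40 N, if the wrist force passes 120 N, or if a joint passes its speed limit or range.

## Robot

A 7-joint arm with a two-finger parallel gripper is mounted at the origin on the work surface. World frame = base frame: x ahead of the robot, y to its left, z up, the work surface at z = 0. Lengths are in m, angles in degrees, forces in N, time in s.
With the tool pointing down it reaches from about 0.4 to 0.9 m from the base axis. Payload 5.5 kg.
Tool frame: the origin (TCP) lies midway between the tips of the shut fingers; the grasp point (between the pads) lies ctrl.grip_depth behind it (ctrl.grip_depth is the distance from the TCP to the grasp point, in m); z points along the fingers, y is the line along which they close (so a half turn about z gives the same grasp; the last joint's range is limited). The gripper opens to 92 mm and grips with 3 to 60 N. Pads are 19 mm wide; open, the fingers measure 130 mm over their backs; the gripper's body (75 mm by 190 mm) begins 47 mm behind the grasp point.
Start: joints at [79.595, 28.699, -24.465, 88.831, 12.651, 65.22, -12.049], TCP at [0.28, -0.587, 0.227] pointing down, gripper open.
Joint ranges: [-164.97, 164.97], [-17.58, 116.51], [-87.97, 89.64], [11.32, 138.91], [-80.73, 260.73], [10.89, 115.49], [-147.41, 147.41]. Speed limits (degrees/s): [147.25, 147.25, 180, 180, 180, 180, 180].

## Interface

Orientations are given as a 3x3 rotation matrix whose columns are the frame's x, y, z axes.
In Python, from cell import telemetry, viewer, ticket, ctrl gives the robot as it stands.
- The arm moves only by the tool drive_tool, never from a script. Its argument "commands" is a list of rows, each a list of 7 numbers: the shift along the tool's x, y, z in m, then the turn, a rotation vector about the tool's x, y, z in rad, then the finger opening in m, from 0 to 0.0918. A call has 1 to 10 rows; each row shifts and turns the commanded pose from where the row before left it, along the tool's axes as they then stand; what a row does not reach is not made up. A row lasts 1/8 s, in which the tool goes at most 62.5 mm and 10.7 degrees, less where a joint would pass 70% of its speed; a pose out of reach is approached as far as the arm can. A call is refused whole if a number of a shift passes 0.0625 or a number of a turn 0.188, either way. A call with a gripper value outside its range is refused whole. The fingers move at their own pace and stop on an object; the grip force is fixed at half the most. Time passes only in rows, so rows that do not move let the fingers close. It gives the time, the measured TCP pose, the force, the opening and the grip force at its end, in the units of the state.
- telemetry.observe(): the state, without advancing time (a new reading comes with each control period).
- viewer.capture(name): name is "side" or "top" or "wrist"; returns (picture, depth): 480x640x3 uint8, red, green, blue; 480x640 float32, m along the optical axis (not along the pixel's ray), 0 where there is no reading.
- viewer.camera_model(name): a dict with "K" (3x3 intrinsics, pixels), "cam_to_world" (4x4, takes a point from camera to world coordinates). Camera axes: x right, y up, looking along -z (the intrinsics and any distortion apply to the point x, -y, -z); pixel columns grow to the right and rows downward; lengths in m; the calibration is good to about 2 mm. A picture is of the moment at which its call begins: read the wrist's pose just before it. camera_model takes no time and is no camera call; for the wrist camera it gives the pose at the moment of the call.
- ticket.hand_in(): hands the job in; it is judged then, once.
The state is a dict: "time": time; "joints": joint angles; "joint_velocities": joint speeds; "joint_torque": joint torques, N m; "ee_pos": TCP position; "orientation": TCP orientation; "ft_force": force on the tool from outside, world axes, zero at the start; "torque": the same for the moment, N m; "opening": finger opening in m; "grasp_force": force on a finger pad.
Only numpy, scipy, OpenCV 4.12 (cv2) and the standard library are available. Lean on these libraries where they do the work, as an engineer would, in place of code of your own. Each camera call takes 0.05 s, during which the arm holds its last target. There are 200 camera calls.

## Working session

There is one attempt and no reset: what is moved stays moved. The work goes in short steps, Python scripts to look and compute and a tool call to move; the robot and the scene stay as the last step left them, time stands still between calls to the robot, and variables do not carry over. Pictures are saved under pics/ and viewed, at most 10 in all, crops included, and the job is handed in when it is done.

Besides the shell and the picture viewer there is one more tool, called after "Emit:" as name(argument=value, ...) on one line, values as JSON. drive_tool: Moves the arm, as the interface text tells. Its arguments: {"type":"object","properties":{"commands":{"type":"array","items":{"type":"array","items":{"type":"number"}}}},"required":["commands"]}

```bash
mkdir -p pics; python3 - <<'E'
from cell import telemetry, viewer, ctrl
import cv2,numpy as np
s=telemetry.observe();print(s['time'],s['ee_pos'],s['orientation'],s['opening'],ctrl.grip_depth)
for n in("side","top"):
    p,d=viewer.capture(n);cv2.imwrite(f"pics/{n}0.png",p[:,:,::-1]);np.savez(f"pics/{n}0.npz",p=p,d=d,**viewer.camera_model(n))
    m=viewer.camera_model(n);print(m)
E
```

```text
0.0 [ 0.27931848 -0.58614515  0.22567216] [[ 9.02698497e-01  4.30272955e-01 -7.79367953e-04]
 [ 4.30273654e-01 -9.02696671e-01  1.81751679e-03]
 [ 7.84954627e-05 -1.97601117e-03 -9.99998045e-01]] 0.0916277142713839 0.0188
{'K': array([[472.44825639,   0.        , 325.75567543],
       [  0.        , 472.44825639, 238.93019825],
       [  0.        ,   0.        ,   1.        ]]), 'cam_to_world': array([[-0.97517877,  0.15329394, -0.15977277,  0.34314564],
       [-0.22140034, -0.66571976,  0.71260023,  0.84808029],
       [ 0.00287341,  0.73028636,  0.68313511,  0.95407876],
       [ 0.        ,  0.        ,  0.        ,  1.        ]])}
{'K': array([[517.90655781,   0.        , 310.93148515],
       [  0.        , 517.90655781, 239.15759611],
       [  0.        ,   0.        ,   1.        ]]), 'cam_to_world': array([[ 0.02115022,  0.99729425, -0.07040482,  0.43725172],
       [-0.99975757,  0.02066613, -0.00759734, -0.00574319],
       [-0.00612179,  0.07054843,  0.99748957,  1.60362614],
       [ 0.        ,  0.        ,  0.        ,  1.        ]])}
```

View pics/side0.png

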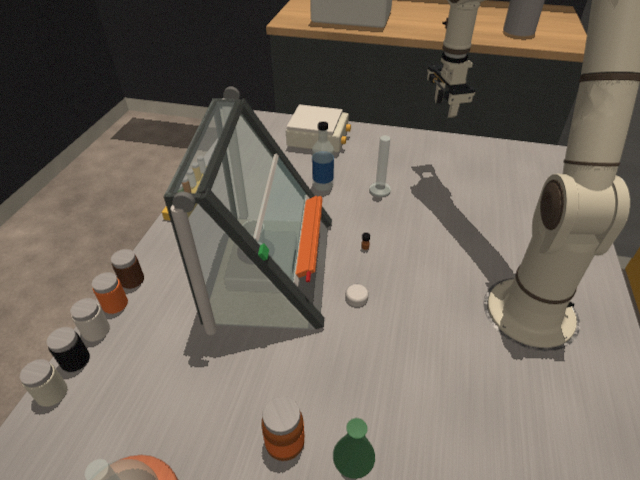

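View pics/top0.png

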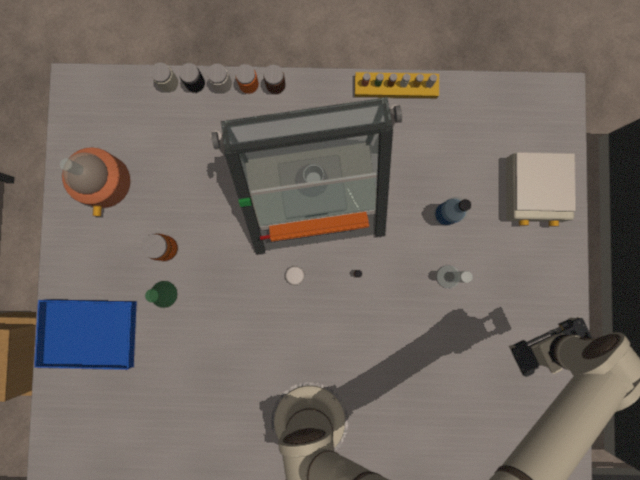

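Side view: lip at (312,235), green band at (263,250), dish (357,295), vial (366,241). Top view: lip from (265,232) to (370,220), band (245,202), red pointer near (266,238), dish (294,275), vial (357,273).

```bash
cat >h.py <<'E'
import numpy as np,cv2
def load(n):
    z=np.load(f"pics/{n}.npz");p,d,K,T=z['p'],z['d'],z['K'],z['cam_to_world']
    v,u=np.mgrid[:480,:640]
    c=np.stack([(u-K[0,2])/K[0,0]*d,-(v-K[1,2])/K[1,1]*d,-d],-1)
    return p,d,c@T[:3,:3].T+T[:3,3]
def hsv(p): return cv2.cvtColor(p,cv2.COLOR_RGB2HSV).astype(int)
E
python3 - <<'E'
from h import *
np.set_printoptions(precision=4,suppress=True)
for n,lipbox,bandbox in(("side0",(190,285,290,330),(235,265,250,275)),("top0",(205,245,255,375),(190,215,235,256))):
    p,d,w=load(n);h=hsv(p)
    def sel(b,m):
        q=np.zeros(d.shape,bool);q[b[0]:b[1],b[2]:b[3]]=1;q&=m&(d>0);return q
    lo=sel(lipbox,(h[...,0]<16)&(h[...,1]>170)&(h[...,2]>90))
    P=w[lo];print(n,"lip",len(P),np.percentile(P,[1,50,99],axis=0))
    # lip ends
    k=np.argsort(P[:,1]);print("ends",P[k[:15]].mean(0),P[k[-15:]].mean(0))
    q=P[:,:2]-P[:,:2].mean(0);print("dir",np.linalg.svd(q,full_matrices=0)[2][0])
    g=sel(bandbox,(h[...,0]>45)&(h[...,0]<80)&(h[...,1]>120))
    print("band",g.sum(),np.median(w[g],0),w[g].min(0),w[g].max(0))
    r=sel(lipbox,((h[...,0]<4)|(h[...,0]>174))&(h[...,1]>170)&(h[...,2]>70))
    print("red",r.sum(),np.argwhere(r)[:12].tolist(),np.median(w[r],0))
p,d,w=load("top0")
for nm,u,v,r in(("dish",294,275,12),("vial",357,273,8),("cyl",455,277,22),("spirit",452,211,20)):
    b=w[v-r:v+r,u-r:u+r].reshape(-1,3);b=b[(d[v-r:v+r,u-r:u+r].ravel()>0)&(b[:,2]>.012)];print(nm,len(b),np.median(b,0),b.min(0),b.max(0))
# dark rails pts
for u,v in((260,245),(250,215),(240,180),(381,230),(383,190),(386,150)):print(u,v,w[v,u])
for n,b in(("side0",(190,300,250,330)),("top0",(190,250,230,380))):
    p,d,_=load(n);cv2.imwrite(f"pics/{n}_crop.png",cv2.resize(p[b[0]:b[1],b[2]:b[3],::-1],None,fx=5,fy=5,interpolation=cv2.INTER_CUBIC))
E
```

```text
side0 lip 1340 [[ 0.5385 -0.148   0.1311]
 [ 0.5736  0.0134  0.1484]
 [ 0.6146  0.1427  0.1556]]
ends [ 0.5958 -0.1595  0.1287] [0.5434 0.1466 0.1456]
dir [-0.1657  0.9862]
band 122 [0.6267 0.1867 0.2539] [0.6189 0.1675 0.2295] [0.6375 0.199  0.2637]
red 40 [[271, 308], [271, 309], [272, 307], [272, 308], [272, 309], [272, 310], [273, 307], [273, 308], [273, 309], [273, 310], [274, 307], [274, 308]] [0.5442 0.137  0.1464]
top0 lip 1505 [[ 0.5384 -0.149   0.1327]
 [ 0.5767 -0.0112  0.1478]
 [ 0.6156  0.1348  0.1583]]
ends [ 0.5939 -0.1524  0.1389] [0.5435 0.1416 0.1472]
dir [ 0.1711 -0.9852]
band 87 [0.6266 0.1799 0.2564] [0.6169 0.1668 0.2361] [0.6376 0.1955 0.2645]
red 29 [[235, 267], [235, 268], [236, 261], [236, 262], [236, 263], [236, 264], [236, 265], [236, 266], [236, 267], [236, 268], [236, 269], [237, 260]] [0.5434 0.1375 0.1477]
dish 302 [0.4379 0.0553 0.0256] [0.4078 0.0278 0.0126] [0.4695 0.0837 0.0347]
vial 58 [ 0.4468 -0.1338  0.0506] [ 0.4362 -0.146   0.0125] [ 0.4573 -0.1241  0.0591]
cyl 475 [ 0.4427 -0.4046  0.0769] [ 0.4086 -0.4581  0.012 ] [ 0.4859 -0.3727  0.2083]
spirit 758 [ 0.626  -0.3885  0.1516] [ 0.5989 -0.4827  0.0121] [ 0.6967 -0.3663  0.2373]
260 245 [0.5255 0.1577 0.061 ]
250 215 [0.6    0.1737 0.1905]
240 180 [0.6728 0.185  0.3199]
381 230 [ 0.5791 -0.2045  0.0472]
383 190 [ 0.674  -0.1883  0.2065]
386 150 [ 0.7487 -0.1757  0.3507]
```

View pics/side0_crop.png

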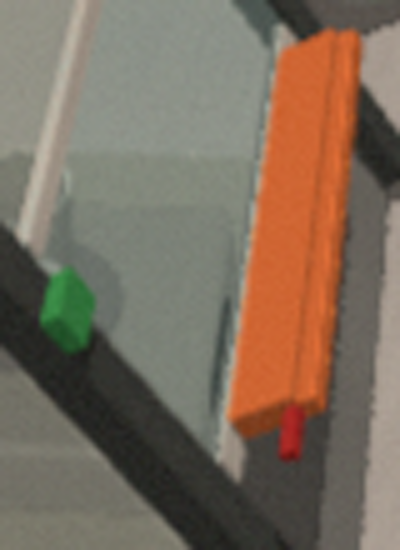

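View pics/top0_crop.png

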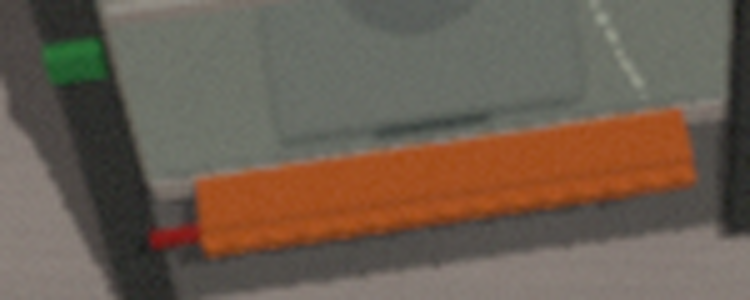

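The crops give the red pointer tip at top px (260,237.6) and side px (308,281), with the band at side px (263.5,252). Next I fit the hood frame and work out the travel.

```bash
cat >>h.py <<'E'
th=np.arctan2(.168,.9858)
xh=np.array([np.cos(th),np.sin(th),0]);yh=np.array([-np.sin(th),np.cos(th),0]);zz=np.array([0,0,1.])
s=.5*xh+np.sqrt(.75)*zz; xl=np.sqrt(.75)*xh-.5*zz
F=np.array([xl,yh,s])   # rows: lip-axes coordinates of a world point
def masks(n,lb,bb):
    p,d,w=load(n);h=hsv(p);ok=d>0
    def sel(b,m):
        q=np.zeros(d.shape,bool);q[b[0]:b[1],b[2]:b[3]]=1;return q&m&ok
    lip=sel(lb,(h[...,0]>=5)&(h[...,0]<18)&(h[...,1]>150)&(h[...,2]>80))
    red=sel((lb[0],lb[1]+12,lb[2]-12,lb[3]),((h[...,0]<4)|(h[...,0]>172))&(h[...,1]>140)&(h[...,2]>60))
    band=sel(bb,(h[...,0]>45)&(h[...,0]<80)&(h[...,1]>100))
    return w,lip,red,band
E
python3 - <<'E'
from h import *
np.set_printoptions(precision=4,suppress=True)
for n,lb,bb in(("side0",(190,285,290,330),(235,265,250,275)),("top0",(205,245,255,375),(190,215,235,256))):
    w,l,r,b=masks(n,lb,bb)
    for nm,m in(("lip",l),("red",r),("band",b)):
        print(n,nm,m.sum(),"\n",np.percentile(w[m]@F.T,[1,10,50,90,99],axis=0))
w,*_=masks("top0",(205,245,255,375),(190,215,235,256))
for u,v in((254,225),(250,215),(247,207),(236,165),(382,205),(383,190),(386,150)):print(u,v,F@w[v,u])
# xArm7 check
from scipy.spatial.transform import Rotation as R
j=np.radians([79.595,28.699,-24.465,88.831,12.651,65.22,-12.049])
rpy=[(0,0,0),(-90,0,0),(90,0,0),(90,0,0),(90,0,0),(90,0,0),(-90,0,0)]
xyz=[(0,0,.267),(0,0,0),(0,-.293,0),(.0525,0,0),(.0775,-.3425,0),(0,0,0),(.076,.097,0)]
T=np.eye(4)
for q,a,t in zip(j,rpy,xyz):
    A=np.eye(4);A[:3,:3]=R.from_euler('xyz',a,degrees=1).as_matrix()@R.from_rotvec([0,0,q]).as_matrix();A[:3,3]=t;T=T@A
print(T)
E
```

```text
side0 lip 1340 
 [[ 0.3985 -0.2496  0.3255]
 [ 0.4001 -0.2153  0.4043]
 [ 0.417  -0.0896  0.4122]
 [ 0.4382  0.015   0.4147]
 [ 0.4475  0.0278  0.4164]]
side0 red 43 
 [[ 0.4075 -0.0389  0.3317]
 [ 0.409   0.0294  0.4016]
 [ 0.4112  0.0426  0.4071]
 [ 0.4163  0.0553  0.4092]
 [ 0.4593  0.056   0.4099]]
side0 band 134 
 [[0.4312 0.0599 0.5209]
 [0.4324 0.0638 0.5338]
 [0.4343 0.0788 0.5443]
 [0.4423 0.0876 0.5522]
 [0.4446 0.0896 0.5534]]
top0 lip 1547 
 [[ 0.3959 -0.2487  0.3961]
 [ 0.399  -0.2229  0.4048]
 [ 0.4158 -0.1111  0.4107]
 [ 0.438   0.0008  0.4145]
 [ 0.4445  0.026   0.4173]]
top0 red 34 
 [[0.4051 0.0312 0.3645]
 [0.4067 0.0336 0.4028]
 [0.4101 0.0445 0.4066]
 [0.415  0.055  0.4099]
 [0.4453 0.0565 0.4126]]
top0 band 96 
 [[0.4281 0.0596 0.5298]
 [0.4303 0.0603 0.5344]
 [0.4329 0.073  0.547 ]
 [0.4416 0.0844 0.5532]
 [0.4473 0.0867 0.5553]]
254 225 [0.4408 0.0674 0.429 ]
250 215 [0.4423 0.0705 0.4753]
247 207 [0.441  0.0719 0.5136]
236 165 [0.4412 0.0683 0.6801]
382 205 [ 0.4391 -0.297   0.4358]
383 190 [ 0.4447 -0.2988  0.4952]
386 150 [ 0.4383 -0.299   0.658 ]
[[ 0.4372  0.8991 -0.0214  0.2949]
 [ 0.8985 -0.4377 -0.0337  0.51  ]
 [-0.0397 -0.0045 -0.9992  0.3126]
 [ 0.      0.      0.      1.    ]]
```

Emit:
drive_tool(commands=[[0.02, -0.021, -0.02, 0, 0, 0, 0], [0.039, -0.042, -0.02, 0, 0, 0, 0], [0.04, -0.044, -0.015, 0, 0, 0, 0], [0.04, -0.044, -0.01, 0, 0, 0, 0], [0.04, -0.044, -0.005, 0, 0, 0, 0], [0.04, -0.044, 0, 0, 0, 0, 0], [0.04, -0.044, 0, 0, 0, 0, 0], [0.04, -0.044, 0, 0, 0, 0, 0], [0.04, -0.044, 0, 0, 0, 0, 0], [0.039, -0.042, 0, 0, 0, 0, 0]])

```text
time: 1.35
ee_pos: [0.4432, -0.0495, 0.2967]
orientation: [[0.903, 0.43, 0.0], [0.43, -0.903, -0.001], [-0.0, 0.001, -1.0]]
ft_force: [1.2, -0.2, 0.4]
opening: 0.0009
grasp_force: 0.0
```

Emit:
drive_tool(commands=[[0, 0, 0, 0, 0, 0.138, 0], [0, 0, 0, 0, 0, 0.138, 0], [0, 0, 0, 0, 0.175, 0, 0], [0, 0, 0, 0, 0.175, 0, 0], [0, 0, 0, 0, 0.175, 0, 0], [0, 0, 0, 0, 0.174, 0, 0], [0, 0, 0, 0, 0.174, 0, 0], [0, 0, 0, 0, 0.174, 0, 0], [0, 0, 0, 0, 0, 0, 0]])

```text
time: 2.48
ee_pos: [0.47, -0.0653, 0.3089]
orientation: [[0.708, 0.187, 0.681], [0.11, -0.982, 0.156], [0.697, -0.036, -0.716]]
ft_force: [0.1, -0.4, -0.9]
opening: 0.0007
grasp_force: 0.0
```

```bash
cat >st.py <<'E'
from h import *
from cell import telemetry
np.set_printoptions(precision=4,suppress=True)
o=telemetry.observe();R_=np.array(o['orientation']);p=np.array(o['ee_pos'])
print(o['time'],"joints",np.array(o['joints']).round(1),"p",p,"lipcoords",F@p,"F_lip",F@np.array(o['ft_force']))
D=np.array([s,-yh,xl]).T
from scipy.spatial.transform import Rotation
print("rot err (tool)",Rotation.from_matrix(R_.T@D).as_rotvec())
E
python3 st.py
```

```text
2.475 joints [ 65.2 -17.5 -34.5 138.9 -68.9  40.6  -1.5] p [ 0.47   -0.0653  0.3089] lipcoords [ 0.2373 -0.1433  0.4937] F_lip [ 0.4494 -0.4237 -0.7612]
rot err (tool) [-0.0375  0.2752 -0.0162]
```

Emit:
drive_tool(commands=[[-0.02, 0, 0.03, -0.01, 0, 0, 0], [-0.02, 0, 0.03, -0.01, 0, 0, 0], [-0.02, 0, 0.03, -0.01, 0, 0, 0], [-0.02, 0, 0.03, -0.01, 0, 0, 0], [-0.018, 0, 0.025, 0, 0, 0, 0], [0, 0, 0, 0, 0, 0, 0]])

```text
time: 3.22
ee_pos: [0.5138, -0.0705, 0.1999]
orientation: [[0.741, 0.194, 0.643], [0.124, -0.98, 0.153], [0.66, -0.033, -0.75]]
ft_force: [-0.4, 1.6, -0.8]
opening: 0.0004
grasp_force: 0.0
```

```bash
python3 st.py
```

```text
3.225 joints [ 87.5  11.3 -71.2 138.9 -80.5  10.9  17.4] p [ 0.5138 -0.0705  0.1999] lipcoords [ 0.3284 -0.1558  0.4204] F_lip [ 0.2563  1.615  -0.7798]
rot err (tool) [-0.0421  0.326  -0.0089]
```

```bash
cat >fit.py <<'E'
import numpy as np,itertools
from scipy.spatial.transform import Rotation as R
np.set_printoptions(precision=4,suppress=True)
J=np.radians([[79.595,28.699,-24.465,88.831,12.651,65.22,-12.049],[65.2,-17.5,-34.5,138.9,-68.9,40.6,-1.5],[87.5,11.3,-71.2,138.9,-80.5,10.9,17.4]])
P=np.array([[.2793,-.5861,.2257],[.47,-.0653,.3089],[.5138,-.0705,.1999]])
O=[[[.9027,.43027,-.0008],[.43027,-.9027,.0018],[0,-.002,-1]],[[0.708,0.187,0.681],[0.11,-0.982,0.156],[0.697,-0.036,-0.716]],[[0.741,0.194,0.643],[0.124,-0.98,0.153],[0.66,-0.033,-0.75]]]
O=R.from_matrix(O)
ax="zyzyzyz"
def rots(sg,q):
    r=R.identity();L=[]
    for a,g,x in zip(ax,sg,q):
        r=r*R.from_euler(a,g*x);L.append(r)
    return L
best=[]
for sg in itertools.product([1,-1],repeat=7):
    if sg[0]<0: pass
    M=[rots(sg,q)[-1] for q in J]
    # O_i = A M_i B ; A=Rz(a), B = Rz(b) Rx(pi) 
    best_e=9
    for a in np.radians(np.arange(-180,180,5)):
        A=R.from_euler('z',a)
        B=[(A*m).inv()*o for m,o in zip(M,O)]
        e=max((B[0].inv()*b).magnitude() for b in B)
        if e<best_e:best_e=e;ba=a;bb=B[0]
    best.append((np.degrees(best_e),sg,np.degrees(ba),bb.as_euler('xyz',degrees=True)))
best.sort(key=lambda t:t[0])
for b in best[:6]:print(b)
E
python3 fit.py
```

```text
(np.float64(0.1805707879395054), (-1, 1, -1, 1, -1, 1, -1), np.float64(0.0), array([ 0.1152, -0.0002, 90.0022]))
(np.float64(0.18057078793950992), (-1, -1, -1, -1, -1, -1, -1), np.float64(-180.0), array([  0.1152,  -0.0002, -89.9978]))
(np.float64(26.701360793505895), (1, 1, -1, 1, -1, 1, -1), np.float64(-145.0), array([  0.1147,  -0.0005, 104.1922]))
(np.float64(26.70136079350591), (1, -1, -1, -1, -1, -1, -1), np.float64(35.0), array([  0.1147,  -0.0005, -75.8078]))
(np.float64(28.88419747542066), (1, 1, 1, 1, 1, 1, 1), np.float64(40.0), array([   0.1126,   -0.0005, -100.9716]))
(np.float64(28.884197475420667), (1, -1, 1, -1, 1, -1, 1), np.float64(-140.0), array([ 0.1126, -0.0005, 79.0284]))
```

```bash
cat >>fit.py <<'E'
print('---')
sg=(-1,1,-1,1,-1,1,-1)
def basis(q):
    L=rots(sg,q);c=[[0,0,1.]]
    for k,a in((2,'z'),(2,'x'),(3,'x'),(4,'z'),(4,'x'),(5,'x'),(6,'z')):
        c.append(L[k].as_matrix()[:,'xyz'.index(a)])
    return np.array(c).T
A=np.vstack([basis(q) for q in J]);b=P.ravel()
x,res,rk,sv=np.linalg.lstsq(A,b,rcond=None);print(x,res,rk,sv,A@x-b)
k=[0,1,4,7];x2,res,*_=np.linalg.lstsq(A[:,k],b,rcond=None);print(x2,A[:,k]@x2-b)
E
python3 fit.py|sed -n '/---/,$p'
```

```text
---
[ 0.1609  0.4402  0.0303 -0.1336  0.4152  0.0681 -0.0174  0.1884] [0.0003] 8 [3.4243 2.8602 1.7939 0.6574 0.4902 0.3855 0.2211 0.0737] [ 0.0086  0.0054  0.0021 -0.0049  0.0016 -0.0088  0.0069 -0.0034  0.0067]
[0.3186 0.5086 0.4688 0.3358] [ 0.0242  0.0083  0.0067 -0.001   0.0133 -0.0063 -0.0009  0.0071 -0.0005]
```

```bash
cat >>st.py <<'E'
import json
open('log.jsonl','a').write(json.dumps([np.array(o['joints']).tolist(),p.tolist(),R_.tolist()])+'\n')
E
python3 st.py >/dev/null
```

Emit:
drive_tool(commands=[[0, 0, -0.02, 0, -0.15, 0, 0], [0.01, 0, -0.03, 0, -0.15, 0, 0], [0.01, 0, -0.03, 0, -0.15, 0, 0]])

```text
time: 3.6
ee_pos: [0.513, -0.0567, 0.2345]
orientation: [[0.836, 0.239, 0.494], [0.172, -0.969, 0.178], [0.521, -0.063, -0.851]]
ft_force: [0.6, 2.4, -0.0]
opening: 0.0005
grasp_force: 0.0
```

```bash
python3 st.py
```

```text
3.6 joints [ 63.7   1.5 -47.9 129.8 -38.1  28.  -30.3] p [ 0.513  -0.0567  0.2345] lipcoords [ 0.3125 -0.1421  0.4512] F_lip [0.9006 2.3012 0.4697]
rot err (tool) [-0.0976  0.4994  0.0057]
```

Emit:
drive_tool(commands=[[0, 0.03, -0.03, 0, -0.15, 0, 0], [0, 0.04, -0.03, 0, 0, 0.18, 0], [0, 0.04, 0, 0.15, 0, 0.18, 0]])

```text
time: 3.98
ee_pos: [0.5131, -0.1657, 0.2775]
orientation: [[0.922, -0.001, 0.388], [-0.117, -0.954, 0.276], [0.37, -0.3, -0.879]]
ft_force: [1.1, -1.1, 0.2]
opening: 0.0004
grasp_force: 0.0
```

```bash
python3 st.py
```

```text
3.975 joints [ 68.6   9.4 -39.6 114.5 -26.5  48.9 -47.6] p [ 0.5131 -0.1657  0.2775] lipcoords [ 0.2752 -0.2495  0.4793] F_lip [ 0.6725 -1.261   0.6119]
rot err (tool) [-0.1188  0.6167 -0.3324]
```

Emit:
drive_tool(commands=[[0, -0.05, 0, 0, 0, -0.18, 0], [0, -0.05, 0, -0.15, 0, -0.18, 0], [0, -0.05, 0, -0.15, 0, 0, 0]])

```text
time: 4.35
ee_pos: [0.492, -0.0212, 0.3055]
orientation: [[0.878, 0.177, 0.446], [0.19, -0.982, 0.016], [0.44, 0.071, -0.895]]
ft_force: [0.7, 1.4, 2.2]
opening: 0.0007
grasp_force: 0.0
```

```bash
python3 st.py
cat >fit2.py <<'E'
import json,numpy as np
from scipy.spatial.transform import Rotation as R
from fit import rots,J,P
sg=(-1,1,-1,1,-1,1,-1)
lg=[json.loads(l) for l in open('log.jsonl')]
J=np.vstack([J[:2],np.radians([l[0] for l in lg])]);P=np.vstack([P[:2],[l[1] for l in lg]])
terms=[(2,'z'),(2,'x'),(3,'x'),(4,'z'),(4,'x'),(5,'x'),(6,'z'),(0,'y'),(2,'y'),(4,'y'),(0,'x')]
def basis(q):
    L=rots(sg,q)
    return np.array([[0,0,1.]]+[L[k].as_matrix()[:,'xyz'.index(a)] for k,a in terms]).T
A=np.vstack([basis(q) for q in J]);b=P.ravel()
x,res,rk,sv=np.linalg.lstsq(A,b,rcond=None);print(x,rk,sv[-3:],np.abs(A@x-b).max())
def fk(q): 
    return basis(q)@x, (rots(sg,q)[-1]*R.from_euler('z',90,degrees=True)).as_matrix()
E
python3 fit2.py|tail -3
```

```text
4.35 joints [ 63.6 -15.  -53.2 125.7 -26.8  39.6 -52.9] p [ 0.492  -0.0212  0.3055] lipcoords [ 0.2642 -0.1035  0.5053] F_lip [-0.2908  1.2703  2.3869]
rot err (tool) [0.0457 0.5895 0.0564]
[0.3186 0.5086 0.4688 0.3358] [ 0.0242  0.0083  0.0067 -0.001   0.0133 -0.0063 -0.0009  0.0071 -0.0005]
[ 0.3468  0.5053  0.0023  0.0009  0.4685 -0.0012  0.0005  0.3651 -0.0157
 -0.0108 -0.0005  0.0001] 12 [0.2581 0.1464 0.0978] 0.0002585818621787528
```

```bash
cat >ik.py <<'E'
from fit2 import *
from h import F,xl,yh,s
from scipy.optimize import least_squares
lo=np.radians([-164.97,-17.58,-87.97,11.32,-80.73,10.89,-147.41]);hi=np.radians([164.97,116.51,89.64,138.91,260.73,115.49,147.41])
m=np.radians(3)
rng=np.random.default_rng(0)
def solve(p,Rm,q0=None,n=6):
    best=None
    for i in range(n):
        g=q0 if (i==0 and q0 is not None) else rng.uniform(lo+m,hi-m)
        f=lambda q:np.r_[(fk(q)[0]-p)*10,3*R.from_matrix(Rm.T@fk(q)[1]).as_rotvec(),.003*(q-(lo+hi)/2)/(hi-lo)]
        r=least_squares(f,np.clip(g,lo+m,hi-m),bounds=(lo+m-1e-6,hi-m+1e-6),max_nfev=60)
        P_,R_=fk(r.x);e=np.linalg.norm(P_-p)+.2*R.from_matrix(Rm.T@R_).magnitude()
        if best is None or e<best[0]-1e-3: best=(e,r.x)
        if best[0]<.003: break
    return best
edge0=np.array([.3975,-.111,.3985+.0])
def orient(phi,al,roll):
    B=np.array([s,-yh,xl]).T
    return B@R.from_euler('xyz',[-phi,0,0],degrees=True).as_matrix()@R.from_euler('y',-al,degrees=True).as_matrix()@R.from_euler('z',roll,degrees=True).as_matrix() if 0 else B@R.from_euler('x',phi,degrees=True).as_matrix()@R.from_euler('y',-al,degrees=True).as_matrix()@R.from_euler('z',roll,degrees=True).as_matrix()
def pose(y,phi,al,roll,t=0,back=0,ins=.03,gap=0):
    Rm=orient(phi,al,roll);n=Rm[:,0] if roll==0 else np.sign(Rm[:,1]@s)*Rm[:,1]
    hf=.011 if roll==0 else .020
    p=F.T@(edge0+[0,y,t])+(ins-back)*Rm[:,2]-hf*n-gap*s
    return p,Rm
def body_ok(p,Rm):
    for a in(-.0375,.0375):
        for b in(-.095,.095):
            w=p+Rm@[a,b,-.066];c=F@w-edge0
            if w[2]<.065 or (c[2]>-.004 and c[0]>-.006):return False
    return True
E
cat >srch.py <<'E'
from ik import *
out=[]
for roll in(0,90):
  for y in(-.03,-.07,-.10):
    for phi in(-30,-20,-10,0,10,20,30):
      for al in(0,8,16,24,32):
        p,Rm=pose(y,phi,al,roll)
        if not body_ok(p,Rm) : continue
        e=[]
        for t,bk in((0,0),(.137,0)):
            r=solve(*pose(y,phi,al,roll,t,bk,gap=.01 if t==0 else 0));e.append(r[0])
            if r[0]>.05:break
        out.append((max(e),roll,y,phi,al,np.degrees(r[1]).round(0),Rm[:,2].round(2)))
out.sort(key=lambda o:(round(o[0]*200),o[4]))
for o in out[:25]:print(*o)
E
timeout 560 python3 srch.py | tail -25
```

```text
2.833011941189195e-06 0 -0.1 10 0 [ 59.  25. -38. 127. 250.  30.  57.] [ 0.81  0.31 -0.49]
1.6299897099175674e-06 0 -0.07 10 8 [  85.   51.  -85.  126.   88.   15. -131.] [ 0.74  0.3  -0.61]
9.252986360297801e-06 0 -0.1 10 8 [-24.  28.  59. 126. 258.  59.  30.] [ 0.74  0.3  -0.61]
0.0011109832851430447 90 -0.03 20 8 [-30.  36.  66. 127. 258.  74. -61.] [ 0.67  0.46 -0.59]
2.376776011044245e-06 90 -0.07 10 8 [ -6.  18.  32. 129. 258.  43. -55.] [ 0.74  0.3  -0.61]
3.983082589757563e-06 90 -0.07 20 8 [ 58.  25. -36. 121. -77.  33. -64.] [ 0.67  0.46 -0.59]
0.0002911258867177107 90 -0.1 10 8 [-34.  50.  81. 127. 249.  83. -65.] [ 0.74  0.3  -0.61]
1.4393317554835525e-05 90 -0.1 20 8 [-25.  52.  77. 122. 254.  94. -63.] [ 0.67  0.46 -0.59]
7.988151826539116e-06 0 -0.03 10 16 [ 48.  15. -37. 124. -69.  18.   3.] [ 0.64  0.28 -0.71]
3.7337594932764886e-06 0 -0.07 10 16 [ 29.  14. -11. 122. -74.  27.   9.] [ 0.64  0.28 -0.71]
0.000166747603542568 0 -0.1 0 16 [ 34.  13. -19. 124. -78.  14.   8.] [ 0.68  0.12 -0.72]
0.0024297310866781933 0 -0.1 10 16 [-38.  52.  87. 123. 258.  82.  16.] [ 0.6
[... 525 characters left out ...]
33.  -77.  118.   52.   25. -112.] [ 0.58  0.1  -0.81]
4.675157074619163e-07 0 -0.03 0 32 [ 11.  11.  -7. 117. -12.  26. -66.] [ 0.46  0.08 -0.88]
4.178331294578708e-06 0 -0.07 0 32 [ 23.  13. -15. 115. -12.  27. -63.] [ 0.46  0.08 -0.88]
3.047529044317145e-06 0 -0.1 0 32 [  0.  13.  14. 114. -29.  30. -45.] [ 0.46  0.08 -0.88]
0.006004310339558776 0 -0.07 10 0 [-34.  45.  74. 133. 240.  80.  34.] [ 0.81  0.31 -0.49]
0.006070744167636502 0 -0.07 0 16 [  77.   34.  -79.  125.   82.   17. -142.] [ 0.68  0.12 -0.72]
0.00922825427414138 90 -0.07 0 16 [-52.  41.  85. 129. 258.  57. -77.] [ 0.68  0.12 -0.72]
0.014900950989243184 0 -0.03 10 8 [-46.  45.  82. 132. 249.  74.  23.] [ 0.74  0.3  -0.61]
```

```bash
cat >plan.py <<'E'
from ik import *
from scipy.spatial.transform import Slerp
import sys
y,phi=-.05,10
q=np.radians(json.loads(open('log.jsonl').readlines()[-1])[0])
W=[pose(y,phi,50,0,back=.05,gap=.03),pose(y,phi,50,0,ins=.025,gap=.012),pose(y,phi,24,0,ins=.025,gap=.012),pose(y,phi,24,0,ins=.025,t=.137)]
W=[(fk(q)[0]+[0,-.08,.0],W[0][1])]+W
def step(q,p,Rm):
    f=lambda x:np.r_[(fk(x)[0]-p)*10,3*R.from_matrix(Rm.T@fk(x)[1]).as_rotvec(),.02*(x-q)]
    return least_squares(f,np.clip(q,lo,hi),bounds=(lo-1e-6,hi+1e-6),max_nfev=30).x
p0,R0=fk(q)
for p,Rm in W:
    sl=Slerp([0,1],R.from_matrix([R0,Rm]))
    for a in np.linspace(0,1,9)[1:]:q=step(q,p0+a*(p-p0),sl(a).as_matrix())
    P_,R_=fk(q);print(p.round(3),F@p,"z",Rm[:,2].round(2),"err",np.linalg.norm(P_-p).round(4),R.from_matrix(Rm.T@R_).magnitude().round(3),np.degrees(q).round(0),body_ok(p,Rm))
    p0,R0=p,Rm
E
python3 plan.py|tail -5
```

```text
---
[ 0.1609  0.4402  0.0303 -0.1336  0.4152  0.0681 -0.0174  0.1884] [0.0003] 8 [3.4243 2.8602 1.7939 0.6574 0.4902 0.3855 0.2211 0.0737] [ 0.0086  0.0054  0.0021 -0.0049  0.0016 -0.0088  0.0069 -0.0034  0.0067]
[0.3186 0.5086 0.4688 0.3358] [ 0.0242  0.0083  0.0067 -0.001   0.0133 -0.0063 -0.0009  0.0071 -0.0005]
[ 0.3468  0.5053  0.0023  0.0009  0.4685 -0.0012  0.0005  0.3651 -0.0157
 -0.0108 -0.0005  0.0001] 12 [0.2581 0.1464 0.0978] 0.0002585818621787528Traceback (most recent call last):
  File "plan.py", line 15, in <module>
    P_,R_=fk(q);print(p.round(3),F@p,"z",Rm[:,2].round(2),"err",np.linalg.norm(P_-p).round(4),R.from_matrix(Rm.T@R_).magnitude().round(3),np.degrees(q).round(0),body_ok(p,Rm))
                                                                                              ^^^^^^^^^^^^^^^^^^^^^^^^^^^^^^^^^^^^^^^^
AttributeError: 'float' object has no attribute 'round'
```

```bash
sed -i 's/R.from_matrix(Rm.T@R_).magnitude().round(3)/round(float(R.from_matrix(Rm.T@R_).magnitude()),3)/' plan.py; sed -i 's/^print\|^\(.*\);print(x.*$/\1/' fit2.py; sed -n '/lstsq/p' fit2.py; python3 plan.py|tail -5
```

```text
x,res,rk,sv=np.linalg.lstsq(A,b,rcond=None)
[ 0.492 -0.101  0.305] [ 0.2525 -0.1824  0.4985] z [ 0.14  0.14 -0.98] err 0.0 0.0 [ 65.   8. -53. 108.  -4.  60. -58.] True
[ 0.535 -0.076  0.138] [ 0.3765 -0.1647  0.3768] z [ 0.14  0.14 -0.98] err 0.0 0.0 [ 49.  25. -45. 115.  13.  40. -74.] True
[ 0.55  -0.068  0.109] [ 0.405  -0.1597  0.3603] z [ 0.14  0.14 -0.98] err 0.0 0.0 [ 45.  29. -42. 114.  16.  38. -77.] False
[ 0.562 -0.064  0.109] [ 0.4156 -0.1578  0.3663] z [ 0.54  0.25 -0.8 ] err 0.0001 0.0 [  75.   41.  -67.  130.   73.   11. -120.] True
[ 0.635 -0.052  0.238] [ 0.4156 -0.1578  0.5153] z [ 0.54  0.25 -0.8 ] err 0.0 0.0 [  79.   46.  -88.  117.   55.   33. -107.] True
```

```bash
sed -i 's/phi,50/phi,32/g; s/phi,24/phi,32/g; s/back=.05/back=.04/' plan.py; cat >>plan.py <<'E'
p,Rm=fk(np.radians(json.loads(open('log.jsonl').readlines()[-1])[0]))
print("to W0: rotvec",R.from_matrix(Rm.T@W[0][1]).as_rotvec(),"shift in target axes",W[0][1].T@(W[0][0]-p))
for a,b in zip(W,W[1:]):print("shift",b[1].T@(b[0]-a[0]))
print(W[1][1].tolist())
E
python3 plan.py
```

```text
(np.float64(0.1805707879395054), (-1, 1, -1, 1, -1, 1, -1), np.float64(0.0), array([ 0.1152, -0.0002, 90.0022]))
(np.float64(0.18057078793950992), (-1, -1, -1, -1, -1, -1, -1), np.float64(-180.0), array([  0.1152,  -0.0002, -89.9978]))
(np.float64(26.701360793505895), (1, 1, -1, 1, -1, 1, -1), np.float64(-145.0), array([  0.1147,  -0.0005, 104.1922]))
(np.float64(26.70136079350591), (1, -1, -1, -1, -1, -1, -1), np.float64(35.0), array([  0.1147,  -0.0005, -75.8078]))
(np.float64(28.88419747542066), (1, 1, 1, 1, 1, 1, 1), np.float64(40.0), array([   0.1126,   -0.0005, -100.9716]))
(np.float64(28.884197475420667), (1, -1, 1, -1, 1, -1, 1), np.float64(-140.0), array([ 0.1126, -0.0005, 79.0284]))
---
[ 0.1609  0.4402  0.0303 -0.1336  0.4152  0.0681 -0.0174  0.1884] [0.0003] 8 [3.4243 2.8602 1.7939 0.6574 0.4902 0.3855 0.2211 0.0737] [ 0.0086  0.0054  0.0021 -0.0049  0.0016 -0.0088  0.0069 -0.0034  0.0067]
[0.3186 0.5086 0.4688 0.3358] [ 0.0242  0.0083  0.0067 -0.001   0.0133 -0.0063 -0.0009  0.0071 -0.0005]
[ 0.492 -0.101  0.305] [ 0.2525 -0.1824  0.4985] z [ 0.43  0.22 -0.88] err 0.0 0.
[... 239 characters left out ...]
 err 0.0 0.0 [ 47.  24. -36. 126. -25.  14. -33.] False
[ 0.558 -0.065  0.109] [ 0.4126 -0.1583  0.3639] z [ 0.43  0.22 -0.88] err 0.0 0.0 [ 47.  24. -36. 126. -25.  14. -33.] False
[ 0.632 -0.053  0.238] [ 0.4126 -0.1583  0.5129] z [ 0.43  0.22 -0.88] err 0.0 0.0 [ 38.  16. -30. 113. -19.  32. -48.] False
to W0: rotvec [ 0.2051  0.0369 -0.0539] shift in target axes [-0.019   0.0756 -0.0178]
shift [-0.0437  0.0041  0.1831]
shift [ 0.0153 -0.      0.0255]
shift [0. 0. 0.]
shift [ 0.1264  0.     -0.079 ]
[[0.848066510146769, 0.3136919651701083, 0.4270603532935311], [0.23787367410424887, -0.9455468939116422, 0.22216477349524041], [0.47349689495880076, -0.08682408883346517, -0.8765057147917594]]
```

```bash
sed -i 's/^for b in best\[:6\].*//; s/;print(x.*$//' fit.py; sed -i 's/^print(.---.)//' fit.py; cat >c.py <<'E'
from ik import *
q00=np.radians([53,21,-39,128,-27,16,-30.])
for y in(-.05,-.08):
 for phi in(0,5,10):
  for al in(22,27,32):
    p,Rm=pose(y,phi,al,0,ins=.02)
    C=[(F@(p+Rm@[a,b,-.066])-edge0) for a in(-.0375,.0375) for b in(-.095,.095)]
    cl=min([-c[0] for c in C if c[2]>-.004]+[.09])
    e=[]
    for k in(dict(back=.04,gap=.02),dict(gap=.012),dict(t=.137)):
        kk=dict(ins=.02);kk.update(k)
        r=solve(*pose(y,phi,al,0,**kk),q0=q00,n=4);e.append(r[0])
    print(y,phi,al,"clear",round(cl,4),np.round(e,4))
E
python3 c.py
```

```text
-0.05 0 22 clear 0.0327 [0.0144 0.0169 0.    ]
-0.05 0 27 clear 0.029 [0. 0. 0.]
-0.05 0 32 clear 0.025 [0. 0. 0.]
-0.05 5 22 clear 0.0243 [0. 0. 0.]
-0.05 5 27 clear 0.0206 [0. 0. 0.]
-0.05 5 32 clear 0.0166 [0. 0. 0.]
-0.05 10 22 clear 0.0157 [0. 0. 0.]
-0.05 10 27 clear 0.012 [0. 0. 0.]
-0.05 10 32 clear 0.0081 [0. 0. 0.]
-0.08 0 22 clear 0.0327 [0.008  0.0057 0.    ]
-0.08 0 27 clear 0.029 [0. 0. 0.]
-0.08 0 32 clear 0.025 [0. 0. 0.]
-0.08 5 22 clear 0.0243 [0. 0. 0.]
-0.08 5 27 clear 0.0206 [0. 0. 0.]
-0.08 5 32 clear 0.0166 [0. 0. 0.]
-0.08 10 22 clear 0.0157 [0.     0.0012 0.    ]
-0.08 10 27 clear 0.012 [0. 0. 0.]
-0.08 10 32 clear 0.0081 [0. 0. 0.]
```

Choosing y=-0.05, phi=5, alpha=28, insertion 20–24 mm.

```bash
sed -i 's/y,phi=-.05,10/y,phi=-.05,5/; s/phi,32/phi,28/g; s/ins=.025/ins=.023/g; s/back=.04/back=.04/; s/gap=.03/gap=.02/' plan.py; python3 plan.py
```

```text
[ 0.492 -0.101  0.305] [ 0.2525 -0.1824  0.4985] z [ 0.51  0.16 -0.85] err 0.0 0.0 [ 63.  -7. -36. 126. -40.  43. -25.] True
[ 0.539 -0.073  0.132] [ 0.3836 -0.1622  0.3735] z [ 0.51  0.16 -0.85] err 0.0001 0.0 [ 45.  17. -32. 132. -55.  11.  -7.] True
[ 0.559 -0.067  0.111] [ 0.4126 -0.1597  0.366 ] z [ 0.51  0.16 -0.85] err 0.0 0.0 [ 32.  19. -20. 131. -74.  11.  10.] True
[ 0.559 -0.067  0.111] [ 0.4126 -0.1597  0.366 ] z [ 0.51  0.16 -0.85] err 0.0 0.0 [ 32.  19. -20. 131. -74.  11.  10.] True
[ 0.633 -0.054  0.24 ] [ 0.4126 -0.1597  0.515 ] z [ 0.51  0.16 -0.85] err 0.0 0.0 [ 10.  11.   1. 118. -36.  27. -37.] True
to W0: rotvec [ 0.1321  0.1038 -0.0018] shift in target axes [-0.0146  0.0775 -0.0132]
shift [-0.0483 -0.0087  0.1755]
shift [0.0071 0.     0.0292]
shift [0. 0. 0.]
shift [ 0.1316  0.     -0.07  ]
[[0.8275959548966954, 0.24176489413877736, 0.5065912271256707], [0.18254594007969235, -0.9693558196496228, 0.16439669909043061], [0.5308125047500752, -0.04357787137382909, -0.8463681550764288]]
```

Emit:
drive_tool(commands=[[0, 0, 0, 0.132, 0.05, 0, 0], [-0.008, 0.038, -0.007, 0, 0, 0, 0], [-0.007, 0.039, -0.006, 0, 0, 0, 0], [-0.01, 0, 0.035, 0, 0, 0, 0], [-0.012, -0.002, 0.04, 0, 0, 0, 0], [0, 0, 0, 0, 0, 0, 0]])

```text
time: 5.1
ee_pos: [0.5027, -0.0898, 0.2253]
orientation: [[0.859, 0.241, 0.452], [0.187, -0.969, 0.162], [0.477, -0.055, -0.877]]
ft_force: [-0.1, -0.2, 0.0]
opening: 0.0003
grasp_force: 0.0
```

```bash
sed -i 's/phi,28/phi,31/g' plan.py; python3 st.py; python3 plan.py|tail -9; cat >go.py <<'E'
from ik import *
from cell import telemetry
import sys
o=telemetry.observe();p=np.array(o['ee_pos']);Rm=np.array(o['orientation'])
kw=eval('dict('+sys.argv[1]+')')
P_,R_=pose(-.05,5,31,0,**{**dict(ins=.023),**kw})
print("shift now-axes",Rm.T@(P_-p),"target-axes",R_.T@(P_-p),"rot",R.from_matrix(Rm.T@R_).as_rotvec(),"j",np.array(o['joints']).round(1))
E
python3 go.py "back=.04,gap=.02"
```

```text
5.1 joints [ 59.2   3.1 -40.2 128.3 -32.1  30.4 -32.2] p [ 0.5027 -0.0898  0.2253] lipcoords [ 0.3035 -0.173   0.4354] F_lip [-0.1109 -0.1611 -0.0232]
rot err (tool) [-0.0924  0.551   0.0157]
[ 0.558 -0.067  0.111] [ 0.4115 -0.1598  0.3652] z [ 0.46  0.15 -0.87] err 0.0 0.0 [ 34.  20. -23. 129. -45.  11. -19.] True
[ 0.558 -0.067  0.111] [ 0.4115 -0.1598  0.3652] z [ 0.46  0.15 -0.87] err 0.0 0.0 [ 34.  20. -23. 129. -45.  11. -19.] True
[ 0.632 -0.054  0.24 ] [ 0.4115 -0.1598  0.5142] z [ 0.46  0.15 -0.87] err 0.0 0.0 [ 17.  12.  -8. 116. -25.  29. -47.] True
to W0: rotvec [-0.0092  0.0099 -0.006 ] shift in target axes [-0.0153  0.0775 -0.0124]
shift [ 0.0042 -0.0814  0.1128]
shift [ 0.0069 -0.      0.0289]
shift [0. 0. 0.]
shift [ 0.1277  0.     -0.0767]
[[0.8529746996991624, 0.24176489413877733, 0.46258393577294643], [0.19089962566320065, -0.9693558196496227, 0.15461768279552657], [0.4857895579309766, -0.04357787137382908, -0.8729888169568684]]
shift now-axes [-0.0101 -0.0028  0.0936] target-axes [-0.011  -0.0037  0.0934] rot [-0.0092  0.0099 -0.006 ] j [ 59.2   3.1 -40.2 128.3 -32.1  30.4 -32.2]
```

Emit:
drive_tool(commands=[[-0.005, -0.001, 0.03, -0.009, 0, -0.006, 0], [-0.005, -0.001, 0.032, 0, 0, 0, 0], [-0.002, -0.001, 0.031, 0, 0, 0, 0], [0, 0, 0, 0, 0, 0, 0]])

```text
time: 5.6
ee_pos: [0.5362, -0.0757, 0.1401]
orientation: [[0.856, 0.242, 0.457], [0.193, -0.969, 0.152], [0.48, -0.042, -0.876]]
ft_force: [-0.7, 0.3, 0.5]
opening: 0.0007
grasp_force: 0.0
```

```bash
python3 go.py "gap=.012"; python3 - <<'E'
from cell import viewer
import cv2,numpy as np
p,d=viewer.capture("side");cv2.imwrite("pics/side1.png",cv2.resize(p[120:360,220:540,::-1],None,fx=2.5,fy=2.5))
E
```

```text
shift now-axes [ 0.0063 -0.0019  0.0373] target-axes [ 0.0061 -0.0019  0.0374] rot [0.0009 0.0071 0.0007] j [ 49.9  16.6 -38.  129.8 -23.2  13.7 -39.9]
```

View pics/side1.png

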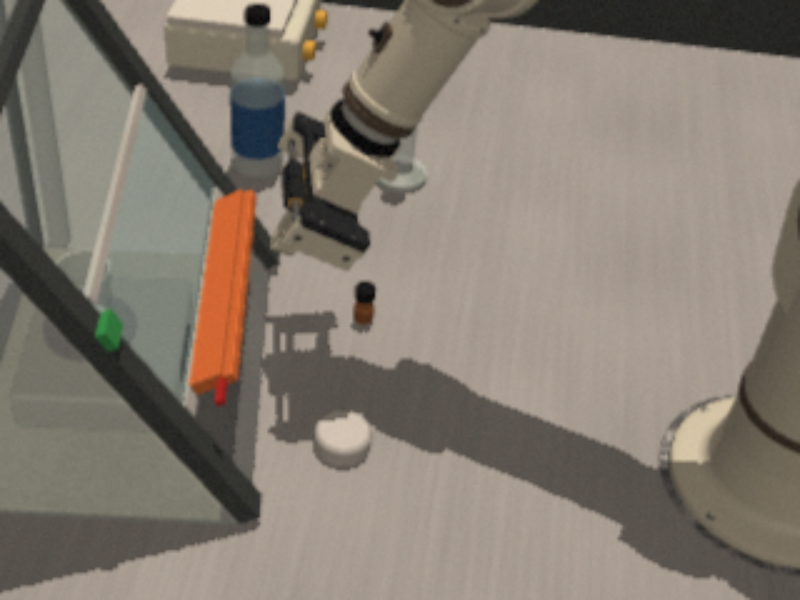

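Side crop shows the hand in front of the lip's right half (body near (320,220)), lip untouched, pointer at (221,391), band at (108,330), vial and dish clear below. Inserting under the lip.

Emit:
drive_tool(commands=[[0, -0.001, 0.012, 0, 0.003, 0, 0], [0, -0.001, 0.012, 0, 0.003, 0, 0], [0.001, 0, 0.013, 0, 0, 0, 0], [0, 0, 0, 0, 0, 0, 0]])

```text
time: 6.15
ee_pos: [0.5536, -0.0678, 0.1083]
orientation: [[0.853, 0.242, 0.462], [0.192, -0.969, 0.153], [0.485, -0.042, -0.873]]
ft_force: [-0.7, 1.3, 0.3]
opening: 0.0003
grasp_force: 0.0
```

```bash
python3 go.py "gap=0"; python3 st.py
```

```text
shift now-axes [ 0.0154  0.0002 -0.0059] target-axes [ 0.0154  0.0002 -0.0059] rot [0.0016 0.0007 0.0005] j [ 32.8  19.5 -21.2 129.6 -49.3  10.9 -15.5]
6.15 joints [ 32.8  19.5 -21.2 129.6 -49.3  10.9 -15.5] p [ 0.5536 -0.0678  0.1083] lipcoords [ 0.4086 -0.1599  0.361 ] F_lip [-0.5317  1.4394  0.0823]
rot err (tool) [-0.0837  0.5414  0.0246]
```

Emit:
drive_tool(commands=[[0.0034, 0, -0.0015, 0, 0, 0, 0], [0.0034, 0, -0.0015, 0, 0, 0, 0], [0.0026, 0, -0.0012, 0, 0, 0, 0], [0.0017, 0, -0.001, 0, 0, 0, 0], [0.0017, 0, -0.001, 0, 0, 0, 0], [0.0017, 0, -0.001, 0, 0, 0, 0], [0.0017, 0, -0.001, 0, 0, 0, 0], [0.0017, 0, -0.001, 0, 0, 0, 0]])

```text
time: 7.15
ee_pos: [0.5632, -0.0662, 0.1238]
orientation: [[0.854, 0.241, 0.46], [0.191, -0.97, 0.154], [0.483, -0.044, -0.874]]
ft_force: [-1.6, -0.7, -2.1]
opening: 0.0001
grasp_force: 1.2
```

```bash
python3 go.py "gap=0"; python3 st.py
```

```text
shift now-axes [-0.0006  0.0001  0.003 ] target-axes [-0.0006  0.0001  0.003 ] rot [ 0.0002  0.0028 -0.0007] j [ 28.2  17.8 -16.6 128.1 -45.8  13.9 -20.5]
7.15 joints [ 28.2  17.8 -16.6 128.1 -45.8  13.9 -20.5] p [ 0.5632 -0.0662  0.1238] lipcoords [ 0.4092 -0.1598  0.3793] F_lip [-0.45   -0.3773 -2.6544]
rot err (tool) [-0.0847  0.5435  0.0231]
```

Emit:
drive_tool(commands=[[0.0017, 0, -0.001, 0, 0, 0, 0], [0.0026, 0, -0.0015, 0, 0, 0, 0], [0.0034, 0, -0.0021, 0, 0, 0, 0], [0.0034, 0, -0.0021, 0, 0, 0, 0], [0.0034, 0, -0.0021, 0, 0, 0, 0], [0.0034, 0, -0.0021, 0, 0, 0, 0], [0.0034, 0, -0.0021, 0, 0, 0, 0], [0.0034, 0, -0.0021, 0, 0, 0, 0], [0.0026, 0, -0.0015, 0, 0, 0, 0], [0.0017, 0, -0.001, 0, 0, 0, 0]])

```text
time: 8.4
ee_pos: [0.5807, -0.0633, 0.1541]
orientation: [[0.854, 0.241, 0.462], [0.191, -0.969, 0.154], [0.485, -0.043, -0.874]]
ft_force: [-4.3, -0.6, -0.7]
opening: 0.0003
grasp_force: 1.8
```

```bash
python3 st.py; cat >look.py <<'E'
from h import *
from cell import viewer
import sys
np.set_printoptions(precision=4,suppress=True)
for n in ("side","top"):
    p,d=viewer.capture(n);m=viewer.camera_model(n);np.savez(f"pics/{sys.argv[1]}{n}.npz",p=p,d=d,**m)
    w,l,r,b=masks(f"{sys.argv[1]}{n}",(150,290,235,335) if n=="side" else (165,245,230,375),(235,265,250,275) if n=="side" else (190,215,235,256))
    c=w@F.T
    r&=(c[...,1]>.031)&(c[...,1]<.062)&(c[...,0]>.38)&(c[...,0]<.43)
    l&=(c[...,0]>.39)&(c[...,0]<.45)&(c[...,1]>-.01)&(c[...,1]<.03)
    for nm,k in(("red",r),("lip",l),("band",b)):
        if k.sum(): print(n,nm,k.sum(),np.percentile(c[k][:,2],[10,50,90]),"x",np.median(c[k][:,0]))
    cv2.imwrite(f"pics/{sys.argv[1]}{n}.png",cv2.resize(p[130:310,210:450,::-1] if n=="side" else p[140:290,220:420,::-1],None,fx=3.3,fy=3.3))
E
python3 look.py a
```

```text
8.4 joints [ 22.3  15.2 -10.9 125.3 -39.7  18.3 -28.6] p [ 0.5807 -0.0633  0.1541] lipcoords [ 0.4095 -0.1599  0.4144] F_lip [-3.3969  0.1291 -2.7141]
rot err (tool) [-0.0844  0.542   0.0238]
side red 40 [0.4413 0.4445 0.4464] x 0.41106825678739123
side lip 278 [0.4394 0.4483 0.4515] x 0.41825444723651917
side band 134 [0.5341 0.5443 0.5522] x 0.43442890157403635
top red 30 [0.441  0.4439 0.4484] x 0.4104633171130197
top lip 217 [0.4422 0.4482 0.4523] x 0.41654277498630055
top band 94 [0.5331 0.5458 0.5527] x 0.4327952133261402
```

Emit:
drive_tool(commands=[[0.0017, 0, -0.001, 0, 0, 0, 0], [0.0026, 0, -0.0015, 0, 0, 0, 0], [0.0034, 0, -0.0021, 0, 0, 0, 0], [0.0043, 0, -0.0026, 0, 0, 0, 0], [0.0043, 0, -0.0026, 0, 0, 0, 0], [0.0043, 0, -0.0026, 0, 0, 0, 0], [0.0043, 0, -0.0026, 0, 0, 0, 0], [0.0043, 0, -0.0026, 0, 0, 0, 0], [0.0034, 0, -0.0021, 0, 0, 0, 0], [0.0034, 0, -0.0021, 0, 0, 0, 0]])

```text
time: 9.75
ee_pos: [0.6015, -0.0598, 0.1907]
orientation: [[0.854, 0.241, 0.462], [0.191, -0.97, 0.154], [0.485, -0.043, -0.874]]
ft_force: [-2.8, 0.3, -1.8]
opening: 0.0004
grasp_force: 1.7
```

Emit:
drive_tool(commands=[[0.0034, 0, -0.0021, 0, 0, 0, 0], [0.0034, 0, -0.0021, 0, 0, 0, 0], [0.0034, 0, -0.0021, 0, 0, 0, 0], [0.0034, 0, -0.0021, 0, 0, 0, 0], [0.0034, 0, -0.0021, 0, 0, 0, 0], [0.0034, 0, -0.0021, 0, 0, 0, 0], [0.0034, 0, -0.0021, 0, 0, 0, 0], [0.0034, 0, -0.0021, 0, 0, 0, 0], [0.0026, 0, -0.0015, 0, 0, 0, 0], [0.0013, 0, -0.0008, 0, 0, 0, 0]])

```text
time: 11.0
ee_pos: [0.6192, -0.0568, 0.2224]
orientation: [[0.853, 0.241, 0.462], [0.191, -0.97, 0.154], [0.485, -0.043, -0.874]]
ft_force: [-1.0, -0.5, -1.1]
opening: 0.0004
grasp_force: 1.2
```

```bash
python3 st.py;python3 look.py b
```

```text
11.0 joints [ 14.8  11.8  -4.5 117.9 -28.7  27.2 -43.1] p [ 0.6192 -0.0568  0.2224] lipcoords [ 0.4092 -0.16    0.4931] F_lip [-0.397  -0.3698 -1.4774]
rot err (tool) [-0.0842  0.5417  0.0238]
side red 40 [0.5191 0.5231 0.5247] x 0.4104706635314959
side lip 295 [0.5179 0.527  0.5298] x 0.4185335390360416
side band 134 [0.5336 0.5444 0.5522] x 0.43460768557632073
top red 31 [0.5192 0.5225 0.525 ] x 0.4108898068561595
top lip 225 [0.5224 0.5269 0.53  ] x 0.4157387501144142
top band 94 [0.5338 0.5472 0.553 ] x 0.4329131483826935
```

Emit:
drive_tool(commands=[[0.0017, 0, -0.001, 0, 0, 0, 0], [0.0026, 0, -0.0015, 0, 0, 0, 0], [0.0026, 0, -0.0015, 0, 0, 0, 0], [0.0026, 0, -0.0015, 0, 0, 0, 0], [0.0026, 0, -0.0015, 0, 0, 0, 0], [0.0017, 0, -0.001, 0, 0, 0, 0], [0.0009, 0, -0.0005, 0, 0, 0, 0]])

```text
time: 11.98
ee_pos: [0.6277, -0.0553, 0.2369]
orientation: [[0.854, 0.241, 0.462], [0.191, -0.97, 0.154], [0.485, -0.043, -0.874]]
ft_force: [-3.7, -1.2, -0.7]
opening: 0.0005
grasp_force: 1.9
```

```bash
python3 st.py;python3 look.py c; python3 - <<'E'
import cv2,numpy as np
a=np.load('pics/cside.npz')['p'][200:280,230:320,::-1];b=np.load('pics/ctop.npz')['p'][180:230,225:275,::-1]
f=lambda i:cv2.resize(i,(390,390),interpolation=cv2.INTER_CUBIC)
cv2.imwrite('pics/c2.png',np.hstack([f(a),f(b)]))
E
```

```text
11.975 joints [ 13.8  11.5  -3.8 116.2 -26.9  29.1 -45.5] p [ 0.6277 -0.0553  0.2369] lipcoords [ 0.4094 -0.16    0.5099] F_lip [-2.9268 -0.5435 -2.522 ]
rot err (tool) [-0.0843  0.542   0.0237]
side red 41 [0.5363 0.5399 0.5421] x 0.41020950907436704
side lip 287 [0.5347 0.5432 0.5466] x 0.41785875807772965
side band 133 [0.5339 0.5445 0.5524] x 0.43438665135489807
top red 32 [0.536  0.5399 0.5427] x 0.40996979024639446
top lip 230 [0.5385 0.5436 0.547 ] x 0.4156331274529311
top band 95 [0.5326 0.5466 0.5531] x 0.43365368353957046
```

View pics/c2.png

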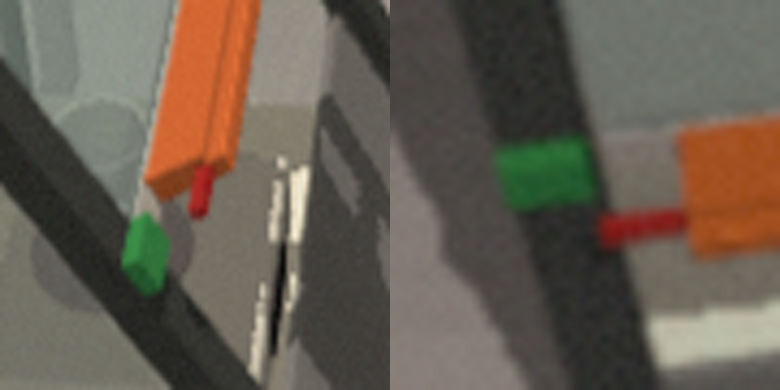

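The left (side) view shows the red pointer at (200,190), just ahead of the green band at (145,255). The right (top) view shows the pointer at (640,228) and the band at (545,172). The depth figures put the pointer about 4 mm low.

Emit:
drive_tool(commands=[[0.0013, 0, -0.0008, 0, 0, 0, 0], [0.0013, 0, -0.0008, 0, 0, 0, 0], [0.0009, 0, -0.0005, 0, 0, 0, 0], [0, 0, 0, 0, 0, 0, 0], [0, 0, 0, 0, 0, 0, 0]])

```text
time: 12.7
ee_pos: [0.6298, -0.055, 0.2404]
orientation: [[0.853, 0.241, 0.462], [0.191, -0.97, 0.154], [0.485, -0.043, -0.873]]
ft_force: [-4.6, -1.0, 0.9]
opening: 0.0005
grasp_force: 1.8
```

```bash
python3 st.py;python3 look.py d
```

```text
12.7 joints [ 13.6  11.4  -3.7 115.7 -26.5  29.5 -46. ] p [ 0.6298 -0.055   0.2404] lipcoords [ 0.4095 -0.16    0.514 ] F_lip [-4.5491 -0.2257 -1.5752]
rot err (tool) [-0.0842  0.5417  0.0237]
side red 38 [0.5404 0.5441 0.5454] x 0.41040780518197706
side lip 294 [0.539  0.5475 0.5509] x 0.41782077676119933
side band 136 [0.5338 0.5442 0.5523] x 0.43447037154906476
top red 34 [0.542  0.5438 0.5466] x 0.4093771965010234
top lip 229 [0.5423 0.5473 0.551 ] x 0.4156875886954138
top band 97 [0.5328 0.5471 0.5525] x 0.43307360227739267
```

Emit:
drive_tool(commands=[[-0.002, 0, 0.001, 0, 0, 0, 0], [-0.004, 0, 0.002, 0, 0, 0, 0], [-0.006, 0, 0.003, 0, 0, 0, 0], [-0.005, 0, -0.005, 0, 0, 0, 0], [-0.004, 0, -0.012, 0, 0, 0, 0], [-0.003, 0, -0.018, 0, 0, 0, 0], [-0.003, 0, -0.02, 0, 0, 0, 0], [-0.003, 0, -0.02, 0, 0, 0, 0], [0, 0, -0.01, 0, 0, 0, 0], [0, 0, 0, 0, 0, 0, 0]])

```text
time: 14.05
ee_pos: [0.568, -0.0733, 0.2964]
orientation: [[0.852, 0.241, 0.464], [0.191, -0.97, 0.153], [0.487, -0.042, -0.873]]
ft_force: [0.4, -1.2, 0.5]
opening: 0.0006
grasp_force: 0.0
```

```bash
python3 st.py;python3 look.py e
```

```text
14.05 joints [ 16.6   1.5  -2.4 118.9 -25.6  37.1 -45. ] p [ 0.568  -0.0733  0.2964] lipcoords [ 0.326  -0.1677  0.5304] F_lip [-0.0858 -1.2051  0.5327]
rot err (tool) [-0.0829  0.5395  0.0242]
side red 40 [0.5408 0.544  0.5461] x 0.4102660811812145
side lip 290 [0.5391 0.548  0.551 ] x 0.4180645697715245
side band 134 [0.5341 0.5447 0.5526] x 0.43408680667944577
top red 32 [0.5411 0.544  0.5459] x 0.4099746210208528
top lip 231 [0.5421 0.5473 0.5512] x 0.41528000918666375
top band 94 [0.5347 0.5474 0.553 ] x 0.4335013548511235
```

View pics/eside.png

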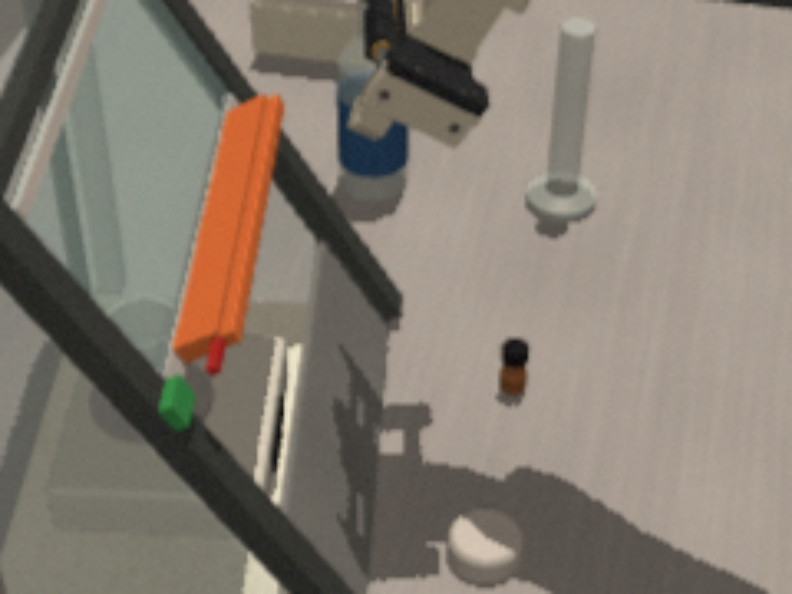

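The hand is clear of the lip (hand near (430,90), lip end at (210,340)). The pointer at (216,355) is level with the band at (178,402) along the slide. The vial, dish and cylinder are undisturbed.

```bash
python3 -c "
from cell import ticket
print(ticket.hand_in())"
```

```text
the job is handed in; nothing more can be done
None
```

I pushed the window up from beneath its lip until the red pointer stood level with the green band, within about 1 mm by my depth measurements; it stayed there when I took the hand away, the vial, dish and cylinder looked undisturbed, and the job was handed in at about 14 s.

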